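# Roll a mailing tube onto the weighing plate and press the key

### The job

Roll the cardboard mailing tube across the packing deck with your fingertips on top of it, until the whole tube lies over the steel weighing plate with nothing overhanging its edges, and let it come to rest there. Then, with the tube left alone on the plate, press the scale's round key fully down and let it go. The tube must roll, never be pinched, lifted or shoved from low down at its side (keep the fingertips above its mid-height); leave everything else where it stands.

Things in the scene. Friction and masses are not known exactly. Their poses are not given: they have to be found in the camera images.
- tube: closed brown cardboard mailing tube, white end caps, lying on the deck left or right of the plate, its centre 130 to 185 mm from the plate's: rigid, 76 mm across, 170 mm long, 0.2 to 0.45 kg. Origin at its centre, 38 mm above the deck; own x along the tube, y and z turn as it rolls. Rolling resistance soon stops it. Finger pads grip it: a tip on top carries the top along, the centre moves half as far.
- tube_end_a (a point): centre of the tube's end face at its own -x, 85 mm from the centre, on the axis
- tube_end_b (a point): centre of the tube's end face at its own +x, 85 mm from the centre, on the axis
- deck: fixed plywood deck, 270 mm (x, away from robot) by 560 mm (y, left), 12 mm thick. Origin under its centre on the bench; yaw varies. A steel weighing plate 244 mm (x) by 130 mm (y) is let flush into it, at its centre. Against its far edge stands the scale's grey console, 60 x 170 mm, 30 mm high, centre at x +167 mm, with a display and, left of it, the key.
- key (a joint): the scale's round key, a sprung push button on the console, moving straight down: 0 released, 0.006 m fully down; about 5 N at full travel, springs back
- key_top (a point): centre of the key's top face, 26 mm across, pressed straight down; at deck x = +167 mm, y = +50 mm
- carton: bystander: brown carton 150 x 65 x 50 mm, on the deck on the other side of the plate from the tube; origin under its centre
- tape: bystander: roll of clear tape lying flat, 90 mm across, 45 mm high; origin under its centre
- spray: bystander: white bottle, 64 mm across, 160 mm high; origin under its centre
- stock_a: bystander: dark stock box 110 x 70 x 50 mm; origin under its centre
- stock_b: bystander: dark stock box 90 x 60 x 45 mm; origin under its centre
- driver: bystander: screwdriver lying on the bench; origin under its middle
- mug: bystander: white mug, 76 mm across, 90 mm high; origin under its centre
There are look-alikes about, which are no part of the job. What is shaped like the tube but purple is not meant.

How it is judged (in metres and radians):
On the way, in this order (a step that is already met when the one before it is completed fails the run):
1. the tube has turned over by about a quarter turn, that is, it rolls (angle between tube's own z axis and vertical above 1.2 rad).
2. the whole tube lies over the plate, at rest and untouched (y of tube_end_a in the frame of deck between -0.031 and 0.031 m and x of tube_end_a in the frame of deck between -0.125 and 0.125 m and y of tube_end_b in the frame of deck between -0.031 and 0.031 m and x of tube_end_b in the frame of deck between -0.125 and 0.125 m and height (world z) of tube below 0.056 m and angle between tube's own x axis and vertical between 1.5 and 1.64 rad and linear speed of tube below 0.01 m/s and contact force between the fingers and tube below 0.05 N), for 0.3 s.
3. the key is pressed fully down (value of joint key above 0.0048 m and y of tube_end_a in the frame of deck between -0.031 and 0.031 m and x of tube_end_a in the frame of deck between -0.125 and 0.125 m and y of tube_end_b in the frame of deck between -0.031 and 0.031 m and x of tube_end_b in the frame of deck between -0.125 and 0.125 m).
At the end, for the whole second after the job is handed in: Both ends of the tube's axis within 31 mm of the plate's middle line (deck y) and within 125 mm of its centre along deck x: the whole tube over the plate to about 3 mm; lying flat, at rest, untouched; the key has been pressed (4.8 mm or more) after that and is released again (all of step 2 and value of joint key below 0.002 m).
It fails at once if the tube is lifted off the deck or tipped (height (world z) of tube above 0.058 m or angle between tube's own x axis and vertical below 1.45 rad or angle between tube's own x axis and vertical above 1.69 rad).
It fails at once if the tube falls off the deck (height (world z) of tube below 0.042 m).
It fails at once if the fingers touch the tube while reaching down below its mid-height (contact force between the fingers and tube above 0.5 N and height (world z) of the grasp point below 0.062 m).
It fails at once if the key is pressed while the tube is not on the plate (value of joint key above 0.003 m and not (y of tube_end_a in the frame of deck between -0.031 and 0.031 m and x of tube_end_a in the frame of deck between -0.125 and 0.125 m and y of tube_end_b in the frame of deck between -0.031 and 0.031 m and x of tube_end_b in the frame of deck between -0.125 and 0.125 m)).
It fails at once if a bystander is moved by more than 20 mm (distance of any of carton, tape, spray, stock_a, stock_b, driver, mug from where it was at the start of the episode above 0.02 m).
It also fails if it takes over 58 s, if anything falls off the work surface, if the arm or the gripper's body presses on something with over 40 N, if the wrist force passes 120 N, or if a joint passes its speed limit or range.

### The arm

A 6-joint arm with a two-finger parallel gripper is mounted at the origin on the work surface. World frame = base frame: x ahead of the robot, y to its left, z up, the work surface at z = 0. Lengths are in mm, angles in rad, forces in N, time in s.
With the tool pointing down it reaches from about 350 to 950 mm from the base axis. Payload 17.4 kg.
Tool frame: the origin (TCP) lies at the very end of the fingers, on their centre line; the grasp point (between the pads) lies 19 mm behind it; x points along the fingers, y is the direction in which the jaws open and shut, and the axes are right-handed (so a half turn about x gives the same grasp; the last joint's range is limited). The gripper opens to 93 mm and grips with 3 to 60 N. Pads are 15 mm wide; open, the fingers measure 128 mm over their backs; the gripper's body (75 mm by 188 mm) begins 65 mm behind the grasp point.
Start: joints at [1.289, 0.116, 1.442, -0, 1.584, -0.038], TCP at [162.947, 655.042, 180.546] pointing down, gripper open.
Joint ranges: [-2.83, 2.83], [-0.83, 2.19], [0.07, 2.5], [-1.14, 4.28], [0.01, 3], [-2.97, 2.97]. Speed limits (rad/s): [1.89, 1.89, 2.22, 3.14, 3.14, 3.14].

### API

Orientations are given as a rotation vector (axis times angle).
In Python, from plant import bot, optics, recognise, silhouettes gives the robot as it stands.
- The arm moves only by the shell command python3 -m jog 'ROWS' [FORCE]. ROWS is JSON, a list of rows, each an object of numbers: "fingers": the opening, from 0 (shut) to 1 (fully open); "x", "y", "z": the shift along the tool's x, y, z in mm; "roll": the turn about the tool's x in degrees. A call has 1 to 5 rows; each row is the pose to reach, as a shift and turn from the pose commanded when the call began, along the tool's axes at that moment; what a row does not reach only later rows make up. A row lasts 1/8 s, in which the tool goes at most 62.5 mm and 10.7 degrees, less where a joint would pass 70% of its speed; a pose out of reach is approached as far as the arm can. A call with a gripper value outside its range is refused whole. The fingers move at their own pace and stop on an object; FORCE is the grip in N (left out, the last holds). Time passes only in rows, so rows that repeat a pose let the fingers close. It gives the time, the measured TCP pose, the force and the opening at its end, in the units of the state.
- bot.observe(): the state, without advancing time (a new reading comes with each control period).
- optics.get_image(name): name is "scene" or "top" or "wrist"; returns (picture, depth): 480x640x3 uint8, red, green, blue; 480x640 float32, mm along the optical axis (not along the pixel's ray), 0 where there is no reading.
- optics.calibration(name): a dict with "camera_matrix" (3x3 intrinsics, pixels), "extrinsics" (4x4, takes a point from camera to world coordinates). Camera axes: x right, y up, looking along -z (the intrinsics and any distortion apply to the point x, -y, -z); pixel columns grow to the right and rows downward; lengths in mm; the calibration is good to about 2 mm. A picture is of the moment at which its call begins: read the wrist's pose just before it. calibration takes no time and is no camera call; for the wrist camera it gives the pose at the moment of the call.
- bot.finish_job(): hands the job in, once; it reports no verdict.
Trained networks look in the newest picture that a camera, given by its name, has taken for a name from the list of things; names that differ only in an ending like _2 or _b are one class to them, and where a whole thing is asked for, a point or a joint stands for the part that bears it (a point fixed in the world has none). Each returns a list of dicts, best first, with "confidence" (0 to 1); they miss things now and then, are a little off and sometimes report something else, mostly with a low value. They report only what shows in the picture. A call takes as long as a camera call. They do not tell look-alikes from the thing itself.
- recognise(camera, thing): "location" ([x, y, z] in mm, in world coordinates, good to about 4 mm: the middle of the surface that is visible of it).
- silhouettes(camera, thing): "region" (480x640 bool, what is visible of it).
The state is a dict: "time": time; "q": joint angles; "qd": joint speeds; "effort": joint torques, N m; "tcp_pos": TCP position; "ee_rot": TCP orientation; "ft_force": force on the tool from outside, world axes, zero at the start; "torque": the same for the moment, N m; "grip_width": opening from 0.0 (shut) to 1.0 (fully open).
Only numpy, scipy, OpenCV 4.12 (cv2) and the standard library are available. Lean on these libraries where they do the work, as an engineer would, in place of code of your own. Each camera call takes 0.05 s, during which the arm holds its last target. There are 200 camera calls.

## Working session

There is one attempt and no reset: what is moved stays moved. The work goes in short steps, Python scripts to look and compute and a shell command to move; the robot and the scene stay as the last step left them, time stands still between calls to the robot, and variables do not carry over. Pictures are saved under pics/ and viewed, about 8 in all and at most 12, crops included, and the job is handed in when it is done.

```bash
ls; mkdir -p pics
cat > h.py <<'E'
import numpy as np, cv2
from plant import bot, optics, recognise, silhouettes
def cloud(cam):
    im,d=optics.get_image(cam); c=optics.calibration(cam); K=np.array(c["camera_matrix"]); E=np.array(c["extrinsics"])
    v,u=np.mgrid[:480,:640]
    if cam=="wrist" or True:
        P=np.stack([(u-K[0,2])/K[0,0]*d, -(v-K[1,2])/K[1,1]*d, -d, np.ones_like(d)],-1)@E.T
    return im,d,P[...,:3]
E
python3 - <<'E'
from h import *
print(bot.observe())
for c in ("top","scene"):
    im,d,P=cloud(c); cv2.imwrite(f"pics/{c}0.png",im[...,::-1]); print({k:(np.round(v,3).tolist()) for k,v in optics.calibration(c).items()})
    for t in ("tube","deck","key","carton"):
        for r in recognise(c,t)[:3]: print(c,t,r["confidence"],np.round(r["location"]))
E
```

```text
pics
{'time': 0.0, 'q': array([ 1.28922346e+00,  1.16459201e-01,  1.44227341e+00, -6.57240647e-06,
        1.58401496e+00, -3.78182336e-02]), 'qd': array([-3.47174347e-05,  8.42771631e-04, -7.16570916e-06,  1.23060476e-03,
       -1.44846190e-03, -9.11357836e-04]), 'effort': array([ 1.06172061e-03, -7.21272898e+01, -6.22598863e+01,  7.80091295e-02,
        2.39458104e-02, -8.84153064e-05]), 'tcp_pos': array([162.86061638, 654.79137084, 179.81821831]), 'ee_rot': array([ 0.19046535,  1.56248946, -0.19226173]), 'ft_force': array([0.43840353, 0.14433229, 0.00479281]), 'torque': array([ 0.02756658,  0.00470036, -0.03682746]), 'grip_width': 0.9991940452951656}
{'camera_matrix': [[563.448, 0.0, 317.749], [0.0, 563.448, 245.248], [0.0, 0.0, 1.0]], 'extrinsics': [[-0.025, 0.994, -0.11, 307.755], [-1.0, -0.025, 0.003, 33.524], [-0.0, 0.11, 0.994, 1569.994], [0.0, 0.0, 0.0, 1.0]]}
top tube 0.9 [ 191. -293.   68.]
top tube 0.61 [439. 182.  87.]
top deck 0.89 [464.  35.  13.]
top key 0.5 [622.  96.  54.]
top carton 0.91 [ 477. -134.   67.]
top carton 0.73 [622.  96.  54.]
{'camera_matrix': [[513.114, 0.0, 319.073], [0.0, 513.114, 248.651], [0.0, 0.0, 1.0]], 'extrinsics': [[0.857, -0.357, 0.371, 954.887], [0.515, 0.618, -0.594, -793.101], [-0.018, 0.7, 0.714, 1022.887], [0.0, 0.0, 0.0, 1.0]]}
scene tube 0.9 [456. 163.  73.]
scene tube 0.85 [ 204. -308.   67.]
scene tube 0.62 [ 692. -326.   21.]
scene deck 0.76 [493.  -2.  13.]
```

View pics/top0.png

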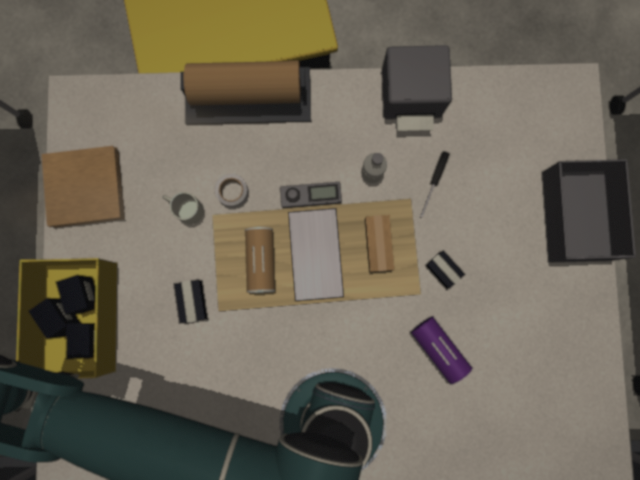

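View pics/scene0.png

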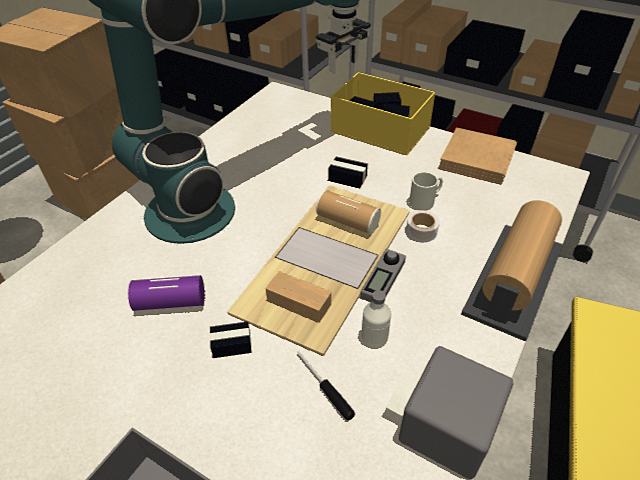

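The brown tube is at about (260,260) in the top picture, left of the plate at (316,254). The carton is to the right of the plate, the key is at (292,195), and the purple tube is a decoy.

```bash
cat >> h.py <<'E'
from scipy.spatial.transform import Rotation as R
def rect(pts):
    (c,s,a)=cv2.minAreaRect(pts.astype(np.float32)); 
    return np.round(c,1),np.round(s,1),round(a,2)
def deckpose(im,P):
    hsv=cv2.cvtColor(im,cv2.COLOR_RGB2HSV); x,y,z=P[...,0],P[...,1],P[...,2]
    box=(abs(x-470)<190)&(abs(y-30)<330)&(z>5)&(z<22)
    wood=box&(hsv[...,1]>70)
    return wood,hsv
E
python3 - <<'E'
from h import *
im,d,P=cloud("top"); z=P[...,2]
print("bench z",np.median(z[330:380,520:560]), "deck z",np.median(z[280:295,360:400]),"plate",np.median(z[230:280,305:330]))
wood,hsv=deckpose(im,P)
m=cv2.morphologyEx(wood.astype(np.uint8),cv2.MORPH_OPEN,np.ones((3,3)))
n,l,s,_=cv2.connectedComponentsWithStats(m); keep=np.isin(l,[i for i in range(1,n) if s[i,4]>400])
print("deck rect",rect(P[keep][:,:2]))
pl=(hsv[...,1]<50)&(z>5)&(z<22)
pl[:,:288]=0;pl[:,344:]=0;pl[:207]=0;pl[302:]=0
m=cv2.morphologyEx(pl.astype(np.uint8),cv2.MORPH_OPEN,np.ones((5,5)))
print("plate rect",rect(P[m>0][:,:2]),m.sum())
for r in silhouettes("top","tube"):
    g=r["region"]; Q=P[g]; print("tube?",r["confidence"],g.sum(),np.median(Q,0))
    if abs(np.median(Q[:,1])-180)<40:
        print(rect(Q[Q[:,2]>45][:,:2]),"ztop",np.percentile(Q[:,2],[50,90,98]))
for r in silhouettes("top","key")[:2]:
    g=r["region"]; Q=P[g]; print("key",r["confidence"],g.sum(),rect(Q[:,:2]),np.percentile(Q[:,2],[5,50,95]))
k=P[185:207,280:303]; q=k[(k[...,2]>42)]; print("high pts",len(q),q.mean(0),q.max(0))
im2,d2,P2=cloud("scene")
for t in("tube","key"):
  for r in silhouettes("scene",t)[:2]:
    Q=P2[r["region"]]; print("scene",t,r["confidence"],np.median(Q,0)); 
    if t=="tube": print(rect(Q[Q[:,2]>55][:,:2]),np.percentile(Q[:,2],98))
    else: print(rect(Q[:,:2]),np.percentile(Q[:,2],[5,50,95]))
o=bot.observe(); print(R.from_rotvec(o["ee_rot"]).as_matrix().round(3))
E
```

```text
bench z 1.4956509779551652 deck z 13.577925301091227 plate 13.879595237425633
deck rect (array([458.4,  36.8]), array([271.7, 558.9]), 3.3)
plate rect (array([457.2,  36.7]), array([247.8, 132.8]), 3.29) 4011
tube? 0.69 1754 [437.8703311  185.22704243  83.73660646]
(array([395.2, 162.2]), array([278.7, 138.3]), 29.42) ztop [83.73660646 91.05059944 94.57327353]
tube? 0.66 1984 [ 187.71224892 -287.85867401   71.46724317]
tube? 0.48 62 [618.28228381  96.31202313  52.34233892]
high pts 145 [609.890354    95.45078349  90.98753983] [ 637.76033838  115.92575819 1569.99436387]
scene tube 0.94 [ 208.01553017 -306.62394534   64.50657472]
(array([ 528.6, -564.8]), array([179.7, 950.2]), 51.12) 77.23874125403952
scene tube 0.85 [456.33706074 163.11723216  73.47503891]
(array([ 720.7, -254.5]), array([ 180. , 1160.7]), 32.32) 89.15833888040407
scene key 0.43 [624.49803113  91.22281387  49.78733859]
(array([ 792.9, -342. ]), array([ 24.1, 958.4]), 21.19) [43.32844876 49.78733859 53.51140695]
[[ 0.     0.241  0.97 ]
 [-0.     0.97  -0.241]
 [-1.    -0.     0.   ]]
```

```bash
python3 -m jog '[{"fingers":1,"x":-20,"y":-40,"z":38,"roll":10},{"fingers":1,"x":-40,"y":-78,"z":76,"roll":20},{"fingers":1,"x":-60,"y":-116,"z":114,"roll":30},{"fingers":1,"x":-80,"y":-155,"z":152,"roll":40},{"fingers":1,"x":-80,"y":-195,"z":191,"roll":50}]'
python3 - <<'E'
from h import *
o=bot.observe();M=R.from_rotvec(o["ee_rot"]).as_matrix();print(o["time"],o["tcp_pos"],M.round(3))
for T in ([410,180,262],):
    print(M.T@(np.array(T)-o["tcp_pos"]))
print("tool y azimuth",np.degrees(np.arctan2(M[1,1],M[0,1])))
for cam in ("top","scene"):
    im,d,P=cloud(cam)
    for r in silhouettes(cam,"tube"):
        Q=P[r["region"]&(d>0)]; 
        Q=Q[(abs(Q[:,0]-450)<150)&(abs(Q[:,1]-180)<100)]
        if len(Q)<300: continue
        q=Q[(Q[:,2]>60)&(Q[:,2]<100)]; print(cam,r["confidence"],len(q),rect(q[:,:2]),np.percentile(q[:,2],[50,90,98]))
        # cylinder fit
        from scipy.optimize import least_squares
        f=lambda p:(np.hypot((q[:,1]-p[0])*np.cos(p[1])-(q[:,0]-450)*np.sin(p[1]),q[:,2]-p[2])-38)
        s=least_squares(f,[170,0.05,50],loss="soft_l1"); 
        a=s.x[1]; t=(q[:,0]-450)*np.cos(a)+(q[:,1]-s.x[0])*np.sin(a); e=np.percentile(t,[1,99])
        print("axis y@450",s.x[0],"yaw",np.degrees(a),"z",s.x[2],"ends",e, "centre",450+e.mean()*np.cos(a),s.x[0]+e.mean()*np.sin(a))
E
```

```text
time: 1.42
tcp_pos: [302.0, 418.5, 262.4]
ee_rot: [0.875, 1.388, -0.87]
ft_force: [0.2, 0.2, -0.5]
grip_width: 1.0
1.425 [302.02214201 418.5142807  262.43438672] [[ 0.002  0.901  0.434]
 [ 0.002  0.434 -0.901]
 [-1.     0.003 -0.001]]
[ 1.11662382e-01 -6.24345608e+00  2.61743148e+02]
tool y azimuth 25.722950522297754
top 0.62 1717 (array([439.6, 187.6]), array([173.1,  73.5]), 0.42) [84.2787687  90.9573888  94.00278992]
axis y@450 189.01973508682786 yaw 1.0787245464901778 z 51.364639899903615 ends [-95.49210241  71.91741556] centre 438.2147456260346 188.79782440476455
scene 0.71 1179 (array([443.4, 180.8]), array([176.1,  71. ]), 1.98) [80.44903127 87.13992067 89.80239664]
axis y@450 187.82225873495304 yaw 1.131184612543293 z 48.548164984562206 ends [-90.07326745  79.88326524] centre 444.90599183208803 187.7216751929039
```

```bash
python3 -m jog '[{"fingers":1,"x":20,"y":7,"z":50,"roll":6},{"fingers":1,"x":50,"y":14,"z":100,"roll":12},{"fingers":1,"x":80,"y":22,"z":150,"roll":18},{"fingers":1,"x":110,"y":29,"z":200,"roll":24.6},{"fingers":1,"x":147,"y":36,"z":244,"roll":24.6}]';python3 -m jog '[{"fingers":1},{"fingers":1}]'
python3 - <<'E'
from h import *
o=bot.observe();M=R.from_rotvec(o["ee_rot"]).as_matrix();print(o["time"],o["tcp_pos"],M.round(3))
im,d,P=cloud("wrist"); cv2.imwrite("pics/w1.png",im[...,::-1])
q=P[(d>0)&(abs(P[...,0]-450)<70)&(abs(P[...,1]-180)<60)&(P[...,2]>60)&(P[...,2]<92)]
print(len(q)); 
if len(q)>100: print(np.percentile(q,[1,50,99],axis=0))
E
```

```text
time: 2.25
tcp_pos: [441.4, 216.0, 112.8]
ee_rot: [1.191, 1.221, -1.19]
ft_force: [0.3, 0.5, 1.2]
grip_width: 0.998
2.25 [441.3809058  215.96807348 112.78979216] [[ 0.001  1.     0.026]
 [ 0.     0.026 -1.   ]
 [-1.     0.001 -0.   ]]
14613
[[381.27940945 156.93166968  60.89235446]
 [446.1107102  195.21115575  79.0238145 ]
 [516.86898774 219.45072319  83.84287161]]invalid input at $[0]: expected keys fingers, x, y, z, roll
```

View pics/w1.png

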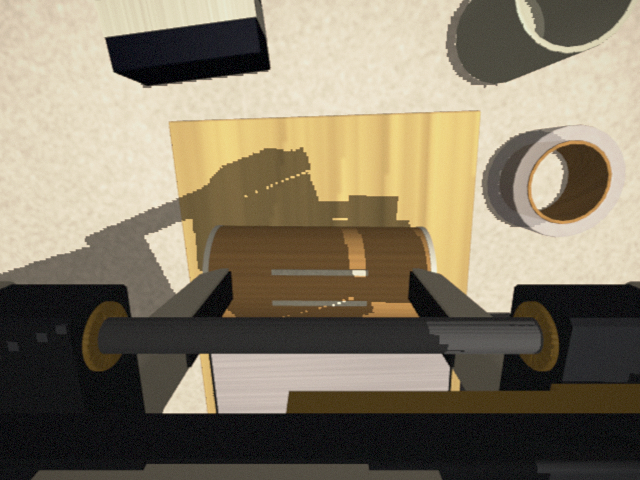

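```bash
python3 -m jog '[{"fingers":1,"x":14,"y":0,"z":4,"roll":0},{"fingers":1,"x":24,"y":0,"z":10,"roll":0},{"fingers":1,"x":25.5,"y":0,"z":20,"roll":0},{"fingers":1,"x":25.8,"y":0,"z":34,"roll":0},{"fingers":1,"x":25.8,"y":0,"z":48,"roll":0}]'
```

```text
time: 2.92
tcp_pos: [442.0, 167.6, 88.4]
ee_rot: [1.191, 1.221, -1.19]
ft_force: [-0.0, -0.7, -0.6]
grip_width: 0.998
```

```bash
cat >> h.py <<'E'
from scipy.optimize import least_squares
def tube(cams=("top","scene")):
    D=np.array([458.4,36.8]); a0=np.radians(3.3); B=np.array([[np.cos(a0),np.sin(a0)],[-np.sin(a0),np.cos(a0)]])
    o=bot.observe(); print("t",round(o["time"],2),"tcp",o["tcp_pos"].round(1),"F",o["ft_force"].round(1),"fingers deck y",(B@(o["tcp_pos"][:2]-D)).round(1))
    for cam in cams:
        im,d,P=cloud(cam)
        for r in silhouettes(cam,"tube"):
            Q=P[r["region"]&(d>0)]; Q=Q[(abs(Q[:,0]-450)<150)&(abs(Q[:,1]-110)<170)]
            q=Q[(Q[:,2]>58)&(Q[:,2]<96)]
            if len(q)<250: continue
            m=np.median(q,0)
            f=lambda p:(np.hypot((q[:,1]-p[0])*np.cos(p[1])-(q[:,0]-450)*np.sin(p[1]),q[:,2]-p[2])-38)
            s=least_squares(f,[m[1],0.02,50],loss="soft_l1"); a=s.x[1]
            t=(q[:,0]-450)*np.cos(a)+(q[:,1]-s.x[0])*np.sin(a); e=np.percentile(t,[1,99])
            c=np.array([450+e.mean()*np.cos(a),s.x[0]+e.mean()*np.sin(a)])
            print(cam,round(r["confidence"],2),len(q),"centre",c.round(1),"len",round(np.ptp(e)),"z",s.x[2].round(1),"deck",(B@(c-D)).round(1),"yaw rel deck",round(np.degrees(a)-3.3,2))
    return im,P
E
python3 -c "
from h import *
tube()"
```

```text
t 2.92 tcp [442.  167.6  88.4] F [-0.  -0.7 -0.6] fingers deck y [ -8.9 131.5]
scene 0.72 1202 centre [444.7 187.9] len 170 z 48.6 deck [ -5.  151.6] yaw rel deck -2.27
```

```bash
python3 -m jog '[{"fingers":1,"x":-4,"y":0,"z":-20,"roll":0},{"fingers":1,"x":-4,"y":0,"z":-40,"roll":0},{"fingers":1,"x":0,"y":0,"z":-40,"roll":0},{"fingers":1,"x":2,"y":0,"z":-39,"roll":0},{"fingers":1,"x":2,"y":0,"z":-36,"roll":0}]'
python3 -m jog '[{"fingers":1,"x":0.3,"y":0,"z":12,"roll":0},{"fingers":1,"x":0.3,"y":0,"z":24,"roll":0},{"fingers":1,"x":0.3,"y":0,"z":36,"roll":0},{"fingers":1,"x":0.3,"y":0,"z":48,"roll":0},{"fingers":1,"x":0.3,"y":0,"z":52,"roll":0}]'
python3 -c "
from h import *
tube()"
```

```text
time: 3.75
tcp_pos: [440.8, 203.6, 85.4]
ee_rot: [1.191, 1.221, -1.191]
ft_force: [0.0, -0.4, -0.5]
grip_width: 0.998
time: 4.38
tcp_pos: [442.4, 151.4, 85.5]
ee_rot: [1.192, 1.22, -1.191]
ft_force: [0.1, -1.3, -0.6]
grip_width: 1.001
t 4.38 tcp [442.4 151.4  85.5] F [ 0.1 -1.3 -0.6] fingers deck y [ -9.4 115.3]
scene 0.84 1151 centre [445.5 187.8] len 168 z 48.5 deck [ -4.2 151.4] yaw rel deck -1.97
```

Run:
```python
from h import *
im,d,P=cloud("scene"); cv2.imwrite("pics/s2.png",cv2.resize(im[100:320,240:460,::-1],None,fx=2.7,fy=2.7,interpolation=cv2.INTER_CUBIC))
```

```text
(no output)
```

View pics/s2.png

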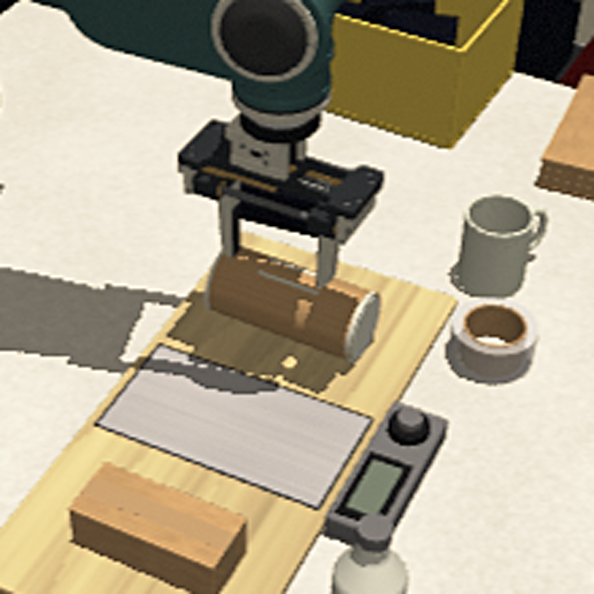

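Run:
```python
from h import *
o=bot.observe();M=R.from_rotvec(o["ee_rot"]).as_matrix();print(o["time"],o["tcp_pos"],o["q"].round(4))
c=optics.calibration("scene");K=np.array(c["camera_matrix"]);E=np.linalg.inv(c["extrinsics"])
def pr(X): 
    p=E@np.r_[X,1]; return ((K@np.array([p[0],-p[1],-p[2]]))[:2]/-p[2])
for s in(-46,-64,46,64):
    u=pr(o["tcp_pos"]+M[:,1]*s); print(s,u,"crop",(u-[240,100])*2.7)
for X in ([360,187.8,88],[530,187.8,88],[360,150,50],[530,150,50]): print(X,(pr(np.array(X,float))-[240,100])*2.7)
tube()
```

```text
4.625 [442.23935681 152.46313193  85.3994559 ] [ 2.7740e-01 -3.1030e-01  1.9919e+00  1.0000e-04  1.4601e+00  2.5230e-01]
-46 [327.59428474 203.47554837] crop [236.50456879 279.3839806 ]
-64 [321.99213145 201.49430096] crop [221.37875492 274.03461259]
46 [357.02655801 213.88451298] crop [315.97170662 307.48818504]
64 [362.94648113 215.9781423 ] crop [331.95549905 313.1409842 ]
[360, 187.8, 88] [224.35911335 246.99765149]
[530, 187.8, 88] [368.27301611 299.75482459]
[360, 150, 50] [206.69075593 294.42078554]
[530, 150, 50] [349.33965901 349.12433236]
t 4.62 tcp [442.2 152.5  85.4] F [-0.3 -0.1 -0.5] fingers deck y [ -9.5 116.4]
scene 0.73 1139 centre [445.4 187.8] len 168 z 48.5 deck [ -4.3 151.5] yaw rel deck -2.1
```

Run:
```python
from h import *
im,d,P=cloud("scene")
m=(d>0)&(abs(P[...,0]-440)<90)&(P[...,1]>100)&(P[...,1]<185)&(P[...,2]>75)&(P[...,2]<170)
v,u=np.nonzero(m&(np.arange(640)[None]>345)&(np.arange(640)[None]<370)); 
for r in range(150,225,3):
    mm=[(P[r,c]) for c in range(353,368) if m[r,c]]
    if mm: print(r,len(mm),np.median(mm,0).round())
```

```text
192 1 [506. 159. 165.]
195 8 [504. 143. 164.]
198 7 [500. 147. 152.]
201 7 [501. 147. 141.]
204 8 [495. 144. 131.]
207 10 [475. 180.  87.]
210 15 [487. 173.  84.]
213 14 [492. 167.  81.]
216 9 [502. 162.  77.]
```

```bash
python3 -m jog '[{"fingers":0.5,"x":0,"y":0,"z":-14,"roll":0},{"fingers":0.5,"x":0,"y":0,"z":-27,"roll":0},{"fingers":0.5,"x":0,"y":0,"z":-38,"roll":0},{"fingers":0.5,"x":0,"y":0,"z":-38,"roll":0},{"fingers":0.5,"x":0,"y":0,"z":-38,"roll":0}]' 10
python3 - <<'E'
from h import *
im,P=tube()
cv2.imwrite("pics/s3.png",cv2.resize(im[100:320,240:460,::-1],None,fx=2.7,fy=2.7,interpolation=cv2.INTER_CUBIC))
im,d,P=cloud("wrist"); cv2.imwrite("pics/w3.png",im[...,::-1])
E
```

```text
time: 5.5
tcp_pos: [441.2, 190.3, 85.4]
ee_rot: [1.19, 1.221, -1.191]
ft_force: [0.4, 0.6, -0.1]
grip_width: 0.524
t 5.5 tcp [441.2 190.3  85.4] F [ 0.4  0.6 -0.1] fingers deck y [ -8.3 154.2]
scene 0.91 1203 centre [445.3 187.7] len 169 z 48.6 deck [ -4.4 151.4] yaw rel deck -2.3
```

View pics/s3.png

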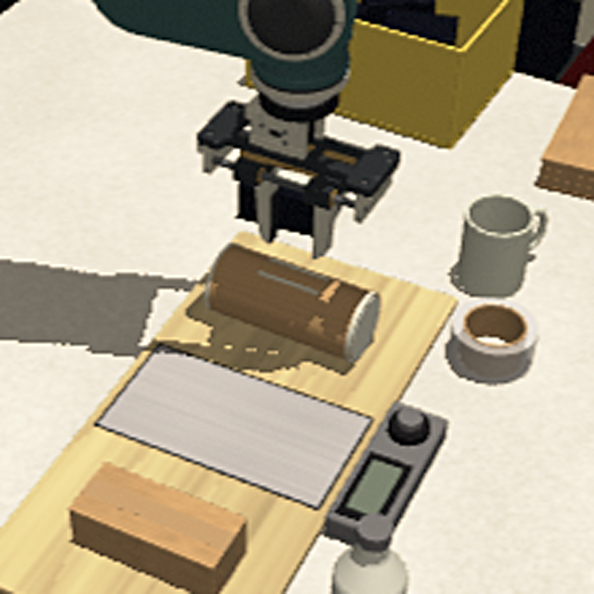

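```bash
python3 -m jog '[{"fingers":0.6,"x":5,"y":0,"z":0,"roll":0},{"fingers":0.6,"x":10,"y":0,"z":0,"roll":0},{"fingers":0.6,"x":13,"y":0,"z":0,"roll":0},{"fingers":0.6,"x":15,"y":0,"z":0,"roll":0},{"fingers":0.6,"x":15,"y":0,"z":0,"roll":0}]' 10
python3 - <<'E'
from h import *
im,d,P=cloud("scene")
m=(d>0)&(abs(P[...,0]-440)<60)&(P[...,1]>165)&(P[...,1]<215)&(P[...,2]>75)&(P[...,2]<170)
for r in range(170,215,2):
    q=P[r,325:372][m[r,325:372]]
    if len(q): print(r,len(q),q[q[:,2].argmax()].round(),np.median(q,0).round())
E
```

```text
time: 6.38
tcp_pos: [441.3, 190.3, 70.3]
ee_rot: [1.191, 1.221, -1.191]
ft_force: [0.1, 0.6, -0.2]
grip_width: 0.601
174 3 [399. 181. 169.] [412. 191. 169.]
176 8 [410. 179. 168.] [411. 181. 165.]
178 8 [416. 181. 162.] [410. 182. 158.]
180 8 [416. 180. 156.] [409. 183. 150.]
182 10 [477. 185. 170.] [414. 183. 145.]
184 16 [485. 181. 169.] [444. 182. 150.]
186 15 [488. 182. 162.] [475. 182. 151.]
188 14 [488. 183. 155.] [474. 183. 145.]
190 14 [484. 179. 149.] [445. 182. 132.]
192 12 [484. 180. 142.] [475. 185. 132.]
194 18 [476. 178. 133.] [400. 193.  85.]
196 24 [488. 180. 129.] [411. 188.  88.]
198 29 [482. 179. 121.] [418. 184.  87.]
200 32 [475. 183. 107.] [426. 182.  86.]
202 33 [462. 190.  90.] [439. 181.  86.]
204 34 [468. 184.  90.] [456. 183.  85.]
206 26 [470. 176.  89.] [467. 179.  86.]
208 22 [488. 177.  89.] [472. 175.  84.]
210 16 [489. 169.  88.] [481. 171.  83.]
212 8 [491. 165.  85.] [492. 170.  82.]
214 1 [497. 167.  78.] [497. 167.  78.]
```

View pics/w3.png

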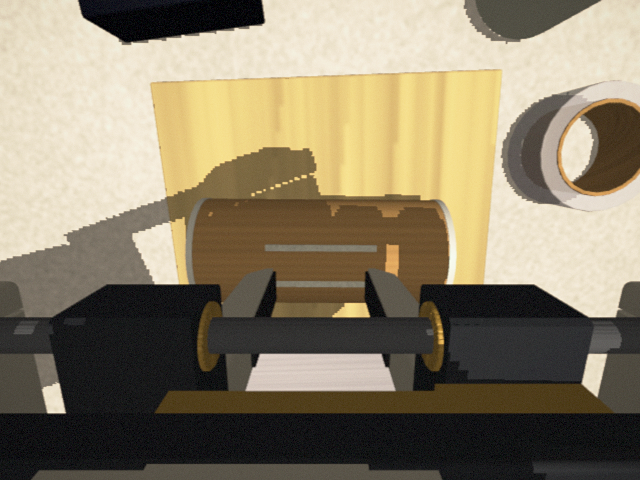

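```bash
python3 -m jog '[{"fingers":0.6,"x":4,"y":0,"z":0,"roll":0},{"fingers":0.6,"x":7,"y":0,"z":0,"roll":0},{"fingers":0.6,"x":9,"y":0,"z":0,"roll":0},{"fingers":0.6,"x":10,"y":0,"z":0,"roll":0},{"fingers":0.6,"x":10,"y":0,"z":0,"roll":0}]' 10
python3 - <<'E'
from h import *
im,d,P=cloud("scene")
m=(d>0)&(abs(P[...,0]-440)<60)&(P[...,1]>165)&(P[...,1]<215)&(P[...,2]>75)&(P[...,2]<170)
for r in range(194,216,1):
    q=P[r,325:372][m[r,325:372]]
    if len(q): print(r,len(q),q[q[:,2].argmax()].round(),np.median(q,0).round())
cv2.imwrite("pics/s4.png",cv2.resize(im[150:250,300:400,::-1],None,fx=5,fy=5,interpolation=cv2.INTER_CUBIC))
E
```

```text
time: 7.05
tcp_pos: [441.3, 190.3, 60.4]
ee_rot: [1.191, 1.221, -1.191]
ft_force: [0.2, 0.6, 0.5]
grip_width: 0.6
194 19 [488. 179. 137.] [414. 185. 105.]
195 22 [485. 178. 133.] [409. 186.  93.]
196 26 [486. 183. 127.] [413. 185.  87.]
197 30 [483. 177. 127.] [416. 186.  87.]
198 32 [487. 176. 125.] [420. 183.  87.]
199 34 [483. 179. 118.] [426. 185.  86.]
200 37 [487. 177. 117.] [432. 182.  86.]
201 34 [481. 182. 108.] [432. 182.  85.]
202 33 [479. 181. 104.] [437. 180.  85.]
203 33 [476. 181.  99.] [448. 181.  85.]
204 34 [450. 172.  91.] [456. 182.  85.]
205 32 [488. 189.  91.] [463. 182.  86.]
206 29 [494. 190.  89.] [465. 179.  85.]
207 24 [489. 180.  91.] [473. 179.  85.]
208 20 [497. 184.  88.] [476. 176.  84.]
209 20 [482. 171.  87.] [474. 172.  83.]
210 15 [490. 173.  86.] [480. 173.  83.]
211 11 [498. 171.  87.] [486. 170.  83.]
212 9 [488. 166.  83.] [489. 169.  81.]
213 5 [495. 165.  82.] [495. 168.  81.]
214 3 [497. 167.  79.] [497. 167.  78.]
215 1 [497. 167.  75.] [497. 167.  75.]
```

View pics/s4.png

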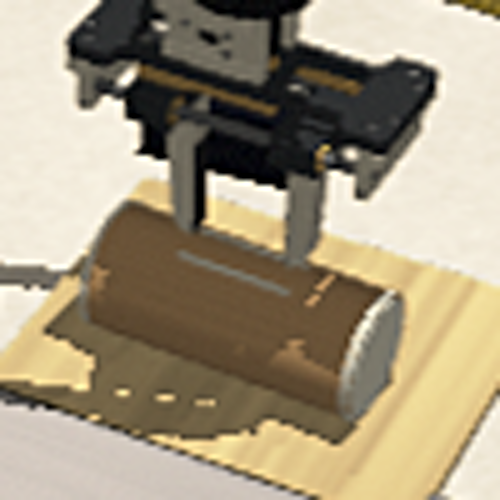

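```bash
python3 -m jog '[{"fingers":0.6,"x":2,"y":0,"z":0,"roll":0},{"fingers":0.6,"x":3,"y":0,"z":0,"roll":0},{"fingers":0.6,"x":4,"y":0,"z":0,"roll":0}]'
python3 -m jog '[{"fingers":0.6,"x":1,"y":0,"z":0,"roll":0},{"fingers":0.6,"x":2,"y":0,"z":0,"roll":0},{"fingers":0.6,"x":2,"y":0,"z":0,"roll":0}]'
```

```text
time: 7.48
tcp_pos: [441.3, 190.3, 56.4]
ee_rot: [1.191, 1.221, -1.191]
ft_force: [-1.1, 0.1, 0.6]
grip_width: 0.601
time: 7.85
tcp_pos: [441.3, 190.2, 54.3]
ee_rot: [1.191, 1.221, -1.191]
ft_force: [0.1, -0.2, -0.6]
grip_width: 0.598
```

```bash
python3 -m jog '[{"fingers":0.6,"x":1,"y":0,"z":0,"roll":0},{"fingers":0.6,"x":1.5,"y":0,"z":0,"roll":0},{"fingers":0.6,"x":1.5,"y":0,"z":0,"roll":0}]'
python3 -m jog '[{"fingers":0.6,"x":0.7,"y":0,"z":0,"roll":0},{"fingers":0.6,"x":1.5,"y":0,"z":0,"roll":0},{"fingers":0.6,"x":1.5,"y":0,"z":0,"roll":0}]'
```

```text
time: 8.22
tcp_pos: [441.3, 190.3, 52.9]
ee_rot: [1.191, 1.221, -1.191]
ft_force: [0.4, -0.0, -0.2]
grip_width: 0.598
time: 8.6
tcp_pos: [441.3, 190.2, 51.4]
ee_rot: [1.191, 1.221, -1.191]
ft_force: [-0.6, -0.4, -0.7]
grip_width: 0.602
```

```bash
python3 -m jog '[{"fingers":0.6,"x":0.7,"y":0,"z":0,"roll":0},{"fingers":0.6,"x":1.5,"y":0,"z":0,"roll":0},{"fingers":0.6,"x":1.5,"y":0,"z":0,"roll":0}]'
python3 - <<'E'
from h import *
im,P=tube(("scene",))
cv2.imwrite("pics/s5.png",cv2.resize(im[150:250,300:400,::-1],None,fx=5,fy=5,interpolation=cv2.INTER_CUBIC))
E
```

```text
time: 8.98
tcp_pos: [441.3, 190.3, 50.1]
ee_rot: [1.191, 1.221, -1.191]
ft_force: [-1.5, 0.3, 2.5]
grip_width: 0.598
t 8.97 tcp [441.3 190.3  50.1] F [-1.5  0.3  2.5] fingers deck y [ -8.2 154.3]
scene 0.91 1166 centre [445.  187.7] len 170 z 48.5 deck [ -4.7 151.4] yaw rel deck -2.2
```

View pics/s5.png

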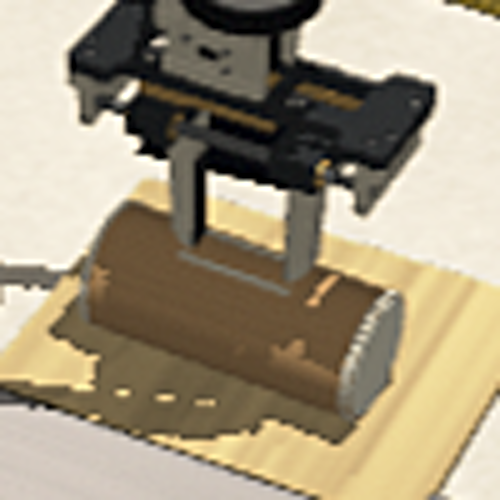

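```bash
python3 -m jog '[{"fingers":0.6,"x":0.5,"y":0,"z":0,"roll":0},{"fingers":0.6,"x":0.7,"y":0,"z":6,"roll":0},{"fingers":0.6,"x":0.8,"y":0,"z":14,"roll":0},{"fingers":0.6,"x":0.9,"y":0,"z":22,"roll":0},{"fingers":0.6,"x":1,"y":0,"z":30,"roll":0}]'
python3 -c "
from h import *
tube()"
```

```text
time: 9.7
tcp_pos: [442.0, 160.2, 49.6]
ee_rot: [1.191, 1.221, -1.19]
ft_force: [-4.1, 0.1, 7.9]
grip_width: 0.602
t 9.7 tcp [442.  160.2  49.6] F [-4.1  0.1  7.9] fingers deck y [ -9.2 124.1]
scene 0.59 1073 centre [445.7 172.2] len 169 z 48.6 deck [ -4.8 135.9] yaw rel deck -2.22
```

```bash
python3 -m jog '[{"fingers":0.6,"x":0.8,"y":0,"z":8,"roll":0},{"fingers":0.6,"x":2.1,"y":0,"z":16,"roll":0},{"fingers":0.6,"x":-9,"y":0,"z":18,"roll":0},{"fingers":0.6,"x":-9,"y":0,"z":-10,"roll":0},{"fingers":0.6,"x":-9,"y":0,"z":-24,"roll":0}]'
python3 -c "
from h import *
tube()"
```

```text
time: 10.52
tcp_pos: [441.5, 185.2, 58.4]
ee_rot: [1.191, 1.221, -1.19]
ft_force: [-0.6, -0.4, -0.5]
grip_width: 0.597
t 10.53 tcp [441.5 185.2  58.4] F [-0.6 -0.4 -0.5] fingers deck y [ -8.3 149.2]
top 0.59 276 centre [440.2 162.9] len 166 z 52.1 deck [-10.9 126.9] yaw rel deck -3.14
scene 0.83 1212 centre [445.6 161.3] len 169 z 48.6 deck [ -5.6 125.1] yaw rel deck -2.02
```

```bash
python3 -m jog '[{"fingers":0.6,"x":9,"y":0,"z":2,"roll":0},{"fingers":0.6,"x":11.3,"y":0,"z":4,"roll":0},{"fingers":0.6,"x":10.6,"y":0,"z":14,"roll":0},{"fingers":0.6,"x":9.7,"y":0,"z":25,"roll":0},{"fingers":0.6,"x":9.3,"y":0,"z":36,"roll":0}]'
python3 -m jog '[{"fingers":0.6,"x":0,"y":0,"z":12,"roll":0},{"fingers":0.6,"x":0.2,"y":0,"z":24,"roll":0},{"fingers":0.6,"x":0.9,"y":0,"z":36,"roll":0},{"fingers":0.6,"x":2.2,"y":0,"z":46,"roll":0},{"fingers":0.6,"x":-9,"y":0,"z":46,"roll":0}]'
python3 -c "
from h import *
tube()"
```

```text
time: 11.35
tcp_pos: [442.5, 147.7, 49.9]
ee_rot: [1.192, 1.221, -1.19]
ft_force: [-8.1, 0.4, 17.2]
grip_width: 0.599
time: 11.98
tcp_pos: [443.0, 101.2, 57.1]
ee_rot: [1.191, 1.221, -1.193]
ft_force: [0.6, -0.2, -1.0]
grip_width: 0.599
t 11.97 tcp [443.  101.2  57.1] F [ 0.6 -0.2 -1. ] fingers deck y [-11.6  65.2]
scene 0.92 1186 centre [445.7 119. ] len 170 z 48.6 deck [-7.9 82.8] yaw rel deck -2.28
```

```bash
python3 -m jog '[{"fingers":0.6,"x":-3,"y":0,"z":-20,"roll":0},{"fingers":0.6,"x":-3,"y":0,"z":-40,"roll":0},{"fingers":0.6,"x":8,"y":0,"z":-39,"roll":0},{"fingers":0.6,"x":11.1,"y":0,"z":-37,"roll":0},{"fingers":0.6,"x":10.4,"y":0,"z":-26,"roll":0}]'
python3 -m jog '[{"fingers":0.6,"x":-0.9,"y":0,"z":11,"roll":0},{"fingers":0.6,"x":-1.3,"y":0,"z":22,"roll":0},{"fingers":0.6,"x":-1.3,"y":0,"z":34,"roll":0},{"fingers":0.6,"x":-1.1,"y":0,"z":46,"roll":0},{"fingers":0.6,"x":-0.4,"y":0,"z":57,"roll":0}]'
python3 -m jog '[{"fingers":0.6,"x":1.3,"y":0,"z":9,"roll":0},{"fingers":0.6,"x":-9,"y":0,"z":9,"roll":0},{"fingers":0.6,"x":-10,"y":0,"z":-11,"roll":0}]'
python3 -c "
from h import *
tube()"
```

```text
time: 12.8
tcp_pos: [442.9, 128.6, 48.4]
ee_rot: [1.191, 1.222, -1.189]
ft_force: [-11.9, 3.4, 27.8]
grip_width: 0.6
time: 13.42
tcp_pos: [444.0, 70.4, 49.1]
ee_rot: [1.191, 1.221, -1.191]
ft_force: [-15.9, -1.7, 28.5]
grip_width: 0.598
time: 13.8
tcp_pos: [444.1, 81.3, 57.7]
ee_rot: [1.192, 1.22, -1.192]
ft_force: [1.2, -0.5, 0.6]
grip_width: 0.6
t 13.8 tcp [444.1  81.3  57.7] F [ 1.2 -0.5  0.6] fingers deck y [-11.7  45.3]
scene 0.7 1341 centre [446.5  77.3] len 170 z 48.7 deck [-9.5 41.1] yaw rel deck -2.4
```

```bash
python3 -m jog '[{"fingers":0.6,"x":-3,"y":0,"z":-18,"roll":0},{"fingers":0.6,"x":6,"y":0,"z":-18,"roll":0},{"fingers":0.6,"x":10.2,"y":0,"z":-16,"roll":0},{"fingers":0.6,"x":9.5,"y":0,"z":-5,"roll":0},{"fingers":0.6,"x":8.6,"y":0,"z":6,"roll":0}]'
python3 -m jog '[{"fingers":0.6,"x":-0.4,"y":0,"z":12,"roll":0},{"fingers":0.6,"x":-0.4,"y":0,"z":24,"roll":0},{"fingers":0.6,"x":-0.2,"y":0,"z":36,"roll":0},{"fingers":0.6,"x":0.5,"y":0,"z":46,"roll":0},{"fingers":0.6,"x":1.4,"y":0,"z":54,"roll":0}]'
python3 -m jog '[{"fingers":0.6,"x":-10,"y":0,"z":0,"roll":0},{"fingers":0.4,"x":-40,"y":0,"z":0,"roll":0},{"fingers":0,"x":-60,"y":0,"z":0,"roll":0},{"fingers":0,"x":-60,"y":0,"z":0,"roll":0},{"fingers":0,"x":-60,"y":0,"z":0,"roll":0}]'
python3 -c "
from h import *
tube()"
```

```text
time: 14.62
tcp_pos: [443.9, 75.5, 49.7]
ee_rot: [1.19, 1.222, -1.191]
ft_force: [-9.2, 0.5, 13.7]
grip_width: 0.601
time: 15.25
tcp_pos: [445.1, 21.0, 48.4]
ee_rot: [1.19, 1.221, -1.192]
ft_force: [-9.7, -3.2, 18.0]
grip_width: 0.604
time: 15.88
tcp_pos: [445.2, 22.3, 106.6]
ee_rot: [1.19, 1.222, -1.191]
ft_force: [0.5, 0.7, -1.0]
grip_width: 0.22
t 15.88 tcp [445.2  22.3 106.6] F [ 0.5  0.7 -1. ] fingers deck y [-14.  -13.7]
scene 0.62 1408 centre [447.9  36.4] len 169 z 48.6 deck [-10.6   0.2] yaw rel deck -2.34
```

```bash
python3 -m jog '[{"fingers":0,"x":0,"y":38,"z":-14,"roll":-10},{"fingers":0,"x":0,"y":76,"z":-28,"roll":-20},{"fingers":0,"x":0,"y":114,"z":-42,"roll":-30},{"fingers":0,"x":0,"y":150,"z":-56,"roll":-40},{"fingers":0,"x":0,"y":179,"z":-69,"roll":-50}]'
python3 -m jog '[{"fingers":0,"x":0,"y":0,"z":0,"roll":-10},{"fingers":0,"x":0,"y":0,"z":0,"roll":-20},{"fingers":0,"x":0,"y":0,"z":0,"roll":-30},{"fingers":0,"x":0,"y":0,"z":0,"roll":-37},{"fingers":0,"x":0,"y":0,"z":0,"roll":-37}]'
python3 - <<'E'
from h import *
tube()
o=bot.observe();M=R.from_rotvec(o["ee_rot"]).as_matrix();print(M.round(3), M.T@(np.array([622.2,96.3,o["tcp_pos"][2]])-o["tcp_pos"]))
im,d,P=cloud("scene"); cv2.imwrite("pics/s6.png",cv2.resize(im[150:310,300:460,::-1],None,fx=3.7,fy=3.7,interpolation=cv2.INTER_CUBIC))
for r in recognise("scene","key")[:2]: print(r)
m=(d>0)&(abs(P[...,0]-622)<12)&(abs(P[...,1]-96)<12)&(P[...,2]<70); print(np.percentile(P[m][:,2],[10,50,90]))
E
```

```text
time: 16.7
tcp_pos: [623.8, 96.4, 106.7]
ee_rot: [0.522, 1.508, -0.523]
ft_force: [0.4, -0.6, -0.1]
grip_width: 0.006
time: 17.32
tcp_pos: [622.6, 95.8, 107.1]
ee_rot: [0.022, 1.571, -0.022]
ft_force: [0.3, 0.1, -0.8]
grip_width: 0.006
t 17.32 tcp [622.6  95.8 107.1] F [ 0.3  0.1 -0.8] fingers deck y [167.3  49.4]
scene 0.56 1420 centre [447.3  36.5] len 170 z 48.6 deck [-11.1   0.4] yaw rel deck -2.16
[[-0.     0.029  1.   ]
 [-0.     1.    -0.029]
 [-1.    -0.    -0.   ]] [ 1.12490423e-04  5.04021314e-01 -4.88648808e-01]
{'location': [623.3, 86.9, 49.0], 'confidence': 0.46}
[42.57186285 50.17049598 52.99435987]
```

View pics/s6.png

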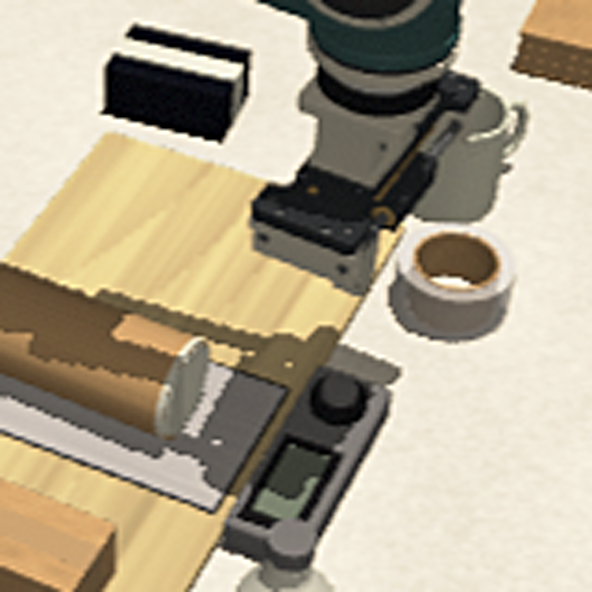

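```bash
python3 -m jog '[{"fingers":0,"x":25,"y":0,"z":0,"roll":0},{"fingers":0,"x":43,"y":0,"z":0,"roll":0},{"fingers":0,"x":50,"y":0,"z":0,"roll":0},{"fingers":0,"x":53,"y":0,"z":0,"roll":0},{"fingers":0,"x":53,"y":0,"z":0,"roll":0}]'
python3 -m jog '[{"fingers":0,"x":2,"y":0,"z":0,"roll":0},{"fingers":0,"x":4,"y":0,"z":0,"roll":0},{"fingers":0,"x":5,"y":0,"z":0,"roll":0},{"fingers":0,"x":5,"y":0,"z":0,"roll":0}]'
python3 - <<'E'
from h import *
im,d,P=cloud("scene"); cv2.imwrite("pics/s7.png",cv2.resize(im[150:310,300:460,::-1],None,fx=3.7,fy=3.7,interpolation=cv2.INTER_CUBIC))
m=(d>0)&(abs(P[...,0]-622)<12)&(abs(P[...,1]-90)<20)&(P[...,2]<130)&(P[...,2]>45)
v,u=np.nonzero(m)
for r in range(v.min(),v.max()+1,2): print(r,P[r][m[r]].round().tolist()[:3])
E
```

```text
time: 18.25
tcp_pos: [622.9, 95.8, 55.1]
ee_rot: [0.022, 1.57, -0.022]
ft_force: [0.8, -1.2, 0.7]
grip_width: 0.002
time: 18.75
tcp_pos: [622.7, 95.8, 49.6]
ee_rot: [0.021, 1.571, -0.022]
ft_force: [0.4, -0.1, 0.3]
grip_width: 0.0
231 [[633.0, 109.0, 126.0]]
233 [[632.0, 106.0, 122.0]]
235 [[633.0, 91.0, 127.0], [633.0, 99.0, 121.0], [633.0, 107.0, 114.0]]
237 [[633.0, 85.0, 126.0], [633.0, 94.0, 118.0], [634.0, 98.0, 115.0]]
239 [[632.0, 90.0, 114.0], [631.0, 100.0, 105.0], [632.0, 103.0, 103.0]]
241 [[633.0, 83.0, 113.0], [634.0, 88.0, 109.0], [633.0, 96.0, 102.0]]
243 [[633.0, 92.0, 98.0], [634.0, 96.0, 95.0]]
245 [[632.0, 80.0, 101.0], [633.0, 85.0, 97.0], [634.0, 91.0, 92.0]]
247 []
249 []
251 [[616.0, 100.0, 53.0], [618.0, 103.0, 52.0], [620.0, 104.0, 51.0]]
253 [[615.0, 89.0, 55.0], [616.0, 95.0, 50.0], [620.0, 91.0, 56.0]]
255 [[614.0, 86.0, 50.0], [617.0, 85.0, 52.0], [620.0, 85.0, 53.0]]
257 [[621.0, 84.0, 47.0], [625.0, 83.0, 51.0], [626.0, 85.0, 49.0]]
259 []
```

View pics/s7.png

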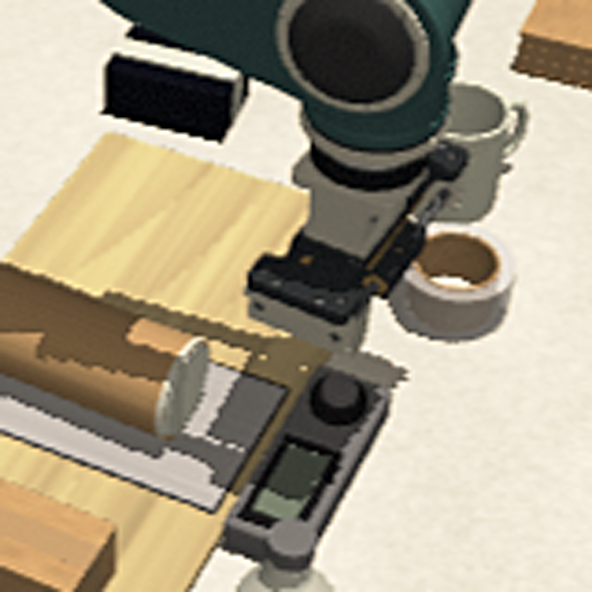

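```bash
python3 -m jog '[{"fingers":0,"x":8,"y":0,"z":0,"roll":0},{"fingers":0,"x":16,"y":0,"z":0,"roll":0},{"fingers":0,"x":22,"y":0,"z":0,"roll":0},{"fingers":0,"x":26,"y":0,"z":0,"roll":0},{"fingers":0,"x":28,"y":0,"z":0,"roll":0}]'
python3 -m jog '[{"fingers":0,"x":2,"y":0,"z":0,"roll":0},{"fingers":0,"x":4,"y":0,"z":0,"roll":0},{"fingers":0,"x":5,"y":0,"z":0,"roll":0},{"fingers":0,"x":5,"y":0,"z":0,"roll":0}]'
python3 - <<'E'
from h import *
tube(("scene",))
im,d,P=cloud("scene"); cv2.imwrite("pics/s8.png",cv2.resize(im[190:290,340:440,::-1],None,fx=5,fy=5,interpolation=cv2.INTER_CUBIC))
E
```

```text
time: 19.42
tcp_pos: [622.7, 95.7, 21.3]
ee_rot: [0.021, 1.571, -0.022]
ft_force: [-0.1, 0.4, -0.4]
grip_width: 0.003
time: 19.92
tcp_pos: [622.7, 95.7, 16.7]
ee_rot: [0.021, 1.571, -0.022]
ft_force: [0.4, -0.1, 0.3]
grip_width: 0.006
t 19.93 tcp [622.7  95.7  16.7] F [ 0.4 -0.1  0.3] fingers deck y [167.5  49.4]
scene 0.78 1415 centre [447.5  36.7] len 170 z 48.7 deck [-10.9   0.6] yaw rel deck -2.16
```

View pics/s8.png

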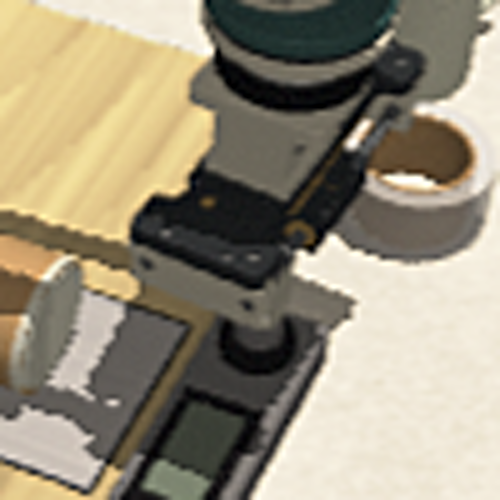

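```bash
python3 -m jog '[{"fingers":0,"x":1.5,"y":0,"z":0,"roll":0},{"fingers":0,"x":3,"y":0,"z":0,"roll":0},{"fingers":0,"x":4,"y":0,"z":0,"roll":0},{"fingers":0,"x":5,"y":0,"z":0,"roll":0},{"fingers":0,"x":5,"y":0,"z":0,"roll":0}]'
python3 -m jog '[{"fingers":0,"x":1,"y":0,"z":0,"roll":0},{"fingers":0,"x":2,"y":0,"z":0,"roll":0},{"fingers":0,"x":2,"y":0,"z":0,"roll":0}]'
python3 -m jog '[{"fingers":0,"x":1,"y":0,"z":0,"roll":0},{"fingers":0,"x":2,"y":0,"z":0,"roll":0},{"fingers":0,"x":2,"y":0,"z":0,"roll":0}]'
```

```text
time: 20.7
tcp_pos: [622.8, 95.8, 11.7]
ee_rot: [0.021, 1.571, -0.021]
ft_force: [-0.9, 0.4, 1.8]
grip_width: 0.007
time: 21.08
tcp_pos: [622.8, 95.8, 9.7]
ee_rot: [0.022, 1.571, -0.021]
ft_force: [-0.4, -0.4, 3.8]
grip_width: 0.003
time: 21.45
tcp_pos: [622.9, 95.8, 8.1]
ee_rot: [0.022, 1.57, -0.021]
ft_force: [-3.2, -0.8, 7.6]
grip_width: 0.003
```

```bash
python3 -m jog '[{"fingers":0,"x":0.5,"y":0,"z":0,"roll":0},{"fingers":0,"x":1,"y":0,"z":0,"roll":0},{"fingers":0,"x":1,"y":0,"z":0,"roll":0}]'
python3 -m jog '[{"fingers":0,"x":-5,"y":0,"z":0,"roll":0},{"fingers":0,"x":-12,"y":0,"z":0,"roll":0},{"fingers":0,"x":-40,"y":0,"z":0,"roll":0},{"fingers":0,"x":-80,"y":0,"z":0,"roll":0},{"fingers":0,"x":-100,"y":0,"z":0,"roll":0}]'
python3 - <<'E'
from h import *
im,P=tube()
m=(abs(P[...,0]-622)<9)&(abs(P[...,1]-96)<9)&(P[...,2]<70); print("key z",np.percentile(P[m][:,2],[10,50,90]))
for t in ("carton","tape","spray","mug"):
    r=recognise("scene",t); print(t,[(x["confidence"],x["location"]) for x in r[:1]])
E
```

```text
time: 21.82
tcp_pos: [622.9, 95.8, 7.9]
ee_rot: [0.022, 1.57, -0.021]
ft_force: [-7.0, 0.0, 17.3]
grip_width: 0.009
time: 22.45
tcp_pos: [623.3, 95.8, 108.7]
ee_rot: [0.022, 1.569, -0.021]
ft_force: [0.2, 0.1, -0.6]
grip_width: 0.004
t 22.45 tcp [623.3  95.8 108.7] F [ 0.2  0.1 -0.6] fingers deck y [168.   49.5]
scene 0.88 1378 centre [448.2  36.7] len 169 z 48.8 deck [-10.2   0.5] yaw rel deck -1.94
key z [47.53656065 50.68761095 53.07536776]
carton [(0.57, [488.3, -152.7, 64.1])]
tape [(0.95, [642.8, 254.3, 30.7])]
spray [(0.96, [696.6, -144.5, 94.4])]
mug [(0.56, [612.9, 364.2, 53.8])]
```

```bash
python3 -c "
from plant import bot
print(bot.finish_job())"
```

```text
the job is handed in; nothing more can be done
None
```

I rolled the tube onto the weighing plate in four fingertip strokes on its top, pressed the key to its stop, let it go and handed the job in at about 22.5 s. No verdict was reported.

**Tube:** The last scene-camera fit puts its centre at deck x = -10 mm, y = +0.5 mm. It is turned about 2° from the deck, so its ends are at most about 4 mm off the plate's middle line, well inside the 31 mm allowed. It had stayed there since the last stroke, with the hand clear of it. The top camera gave no usable fit at the end, so this rests on the scene camera alone.

**Key:** Force rose from about 2 N to 8 N over 3.6 mm of measured travel, then to 17 N with almost no further movement. I take that as the stop. Afterwards its top again measured about 51 mm high, the same as before the press.

**Finger height disagreed:** The fingertips touched things about 38 mm higher than the reported TCP height. My first passes over the tube therefore missed it, and I found the contact heights by force instead. By the reported pose, the grasp point was at about 65 mm or higher during contact, against the 62 mm limit.

**Bystanders:** I never felt contact with any of them. I only looked for the carton, tape, spray and mug at the end. All four were found, but only roughly located, and I did not compare them with their starting positions.

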